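Scan the flagged phone into its carton

ROBOT

A 6-joint arm with a two-finger parallel gripper is mounted at the origin on the work surface. World frame = base frame: x ahead of the robot, y to its left, z up, the work surface at z = 0. Lengths are in mm, angles in rad, forces in N, time in s.
With the tool pointing down it reaches from about 400 to 825 mm from the base axis. Payload 7 kg.
Tool frame: the origin (TCP) lies at the very end of the fingers, on their centre line; the grasp point (between the pads) lies 19 mm behind it; z points along the fingers, y is the direction in which the jaws open and shut (so a half turn about z gives the same grasp; the last joint's range is limited). The gripper opens to 88 mm and grips with 3 to 60 N. Pads are 19 mm wide; open, the fingers measure 130 mm over their backs; the gripper's body (78 mm by 193 mm) begins 47 mm behind the grasp point.
Start: joints at [1.475, 0.359, 0.012, 0, -1.224, -0.288], TCP at [252.758, 625.866, 226.561] pointing down, gripper open.
Joint ranges: [-3.07, 3.07], [-1.43, 2.12], [-1.02, 1.25], [-3.03, 1.67], [-3.05, -0], [-3.03, 3.03]. Speed limits (rad/s): [2.39, 2.39, 3.01, 3.14, 3.14, 3.14].

INTERFACE

Orientations are given as a unit quaternion [x, y, z, w].
In Python, from plant import bot gives the robot as it stands. Calls block until the motion is done:
- bot.move_ptp(position, orientation): joint-space move of the TCP to a pose.
- bot.line_to(position, velocity=150, ori=None): straight line of the TCP; ori=None keeps the orientation; velocity is the mean speed in mm/s.
- bot.move_joints(angles): joint-space move.
- bot.move_gripper(opening, force=None): finger opening in mm; force is the grip in N (None keeps the last); returns when the fingers have stopped.
- bot.pause(seconds).
- bot.solve_ik(position, orientation): joint angles nearest the present ones, or None.
- bot.read_state(): the state.
- bot.camera(name): name is "scene" or "side" or "wrist"; returns the picture (480x640x3 uint8, red, green, blue); there is no depth.
- bot.get_calibration(name): a dict with "fx", "fy", "cx", "cy" (pixels), "view" (4x4, takes a point from world to camera coordinates); the wrist camera has in their place "T_tool_cam" (4x4, takes a point from camera to tool coordinates, whose origin is the TCP and whose axes are the flange's). Camera axes: x right, y up, looking along -z (the intrinsics and any distortion apply to the point x, -y, -z); pixel columns grow to the right and rows downward; lengths in mm; the calibration is good to about 2 mm. The wrist camera is an equidistant fisheye: a pixel r from the principal point sees the ray r / f radians off the axis. A picture is of the moment at which its call begins: read the wrist's pose just before it. get_calibration takes no time and is no camera call.
A pose or a line that the arm cannot do raises bot.Unreachable and nothing moves.
- bot.close_job(): hands the job in, once; it reports no verdict.
The state is a dict: "t": time; "joint_pos": joint angles; "qvel": joint speeds; "tau": joint torques, N m; "tcp_pos": TCP position; "eef_rot": TCP orientation; "contact_force": force on the tool from outside, world axes, zero at the start; "moment": the same for the moment, N m; "width": finger opening in mm.
Only numpy, scipy, OpenCV 4.12 (cv2) and the standard library are available. Lean on these libraries where they do the work, as an engineer would, in place of code of your own. Each camera call takes 0.05 s, during which the arm holds its last target. There are 200 camera calls.

TASK

Book the flagged phone into its carton: pick up the hand scanner, aim the window in its foot squarely at the middle of the white label on the phone with the yellow sticker, from about 10 cm away, and hold it steady there for two seconds; then do the same with the white label on the carton's hanging front flap. Then stand the scanner upright on its foot again, in the middle of its blue mat, without dropping it. Do not touch the phones, their stand or the carton with the scanner, and do not push or tip the bottle, the can or the label rolls.

Things in the scene. Friction and masses are not known exactly. Their poses are not given: they have to be found in the camera images.
- scanner: Loose hand scanner shaped like a stamp, 160 g, 115 mm high, standing on its window on the mat. Origin at the window's centre (underside), z up along its stem; it looks along -z. Black foot 62 (x) x 48 (y) x 20 mm with an orange band, a grey collar to 33 mm height, then a grey stem 34 (x) x 28 (y) mm up to 115 mm, with an orange trigger on its +x side and a green lamp on top
- scanner_grip (a point): Middle of the scanner's stem, where to grip it from above: 84 mm above the window, on the axis
- mat: Fixed blue mat, 160 x 180 x 4 mm, origin at the centre of its underside
- phone_label: white 36 x 50 mm label with a square code of black dots on the black phone (72 x 148 mm) that also carries a yellow sticker below the label; origin at the label's centre, z axis straight out of the label (42 degrees from vertical, leaning roughly towards the robot), x up the slope. The label's centre is 115 mm above the table
- carton_label: white 36 x 50 mm label with a square code of black dots on the flap that hangs at the front of the open carton; origin at the label's centre, z axis straight out of the label (30 degrees from vertical, leaning roughly towards the robot), x up the slope. The label's centre is 127 mm above the table
- rack: Fixed blue stand, 278 mm wide, holding a pink foam tray (200 mm up the slope) at 42 degrees from level, with three phones side by side, 84 mm apart, each with a white label, one with the yellow sticker. Origin on the table below the middle phone's label; it reaches from 100 mm in front (-x) of it to 95 mm behind, and is 185 mm high
- carton: Fixed open cardboard box, 220 mm wide (side flaps to 270 mm), 200 mm deep, 150 mm high. Origin on the table below its front flap's label; the flap is 92 x 210 mm and reaches 40 mm nearer (-x), the box lies from 40 to 240 mm behind (+x), the back flap to 320 mm
- bottle: Loose blue cleaner bottle, 54 mm across, 190 mm high, between the work places; origin at the centre of its underside. Leave it alone
- can: Loose green can, 54 mm across, 150 mm high, standing in front of the carton's flap; origin at the centre of its underside. Leave it alone
- roll_tall: Loose white label roll standing on end, 72 mm across, 110 mm high; origin at the centre of its underside. Leave it alone
- roll_small: Loose white label roll standing on end, 64 mm across, 55 mm high; origin at the centre of its underside. Leave it alone
- phone_flag: The flagged phone on the tray, 72 x 148 x 9 mm; origin at its label's centre, frame upright (z up) and turned with the stand. Not to be touched
- phone_b: One of the two other phones on the tray, 72 x 148 x 9 mm; origin at its label's centre, frame upright (z up) and turned with the stand. Not to be touched
- phone_c: One of the two other phones on the tray, 72 x 148 x 9 mm; origin at its label's centre, frame upright (z up) and turned with the stand. Not to be touched
Mind the look-alikes: they are no part of the job. There is more than one size of the mat; the one meant has the size given above.

How it is judged (in metres and radians):
On the way, in this order (a step that is already met when the one before it is completed fails the run):
1. scanner held still for 1.2 s, window 50 to 160 mm before the flagged phone's label, line of sight within 16 mm of its centre (across and up-down) and within 0.30 rad of square (z of phone_label in the frame of scanner between -0.16 and -0.05 m and x of phone_label in the frame of scanner between -0.016 and 0.016 m and y of phone_label in the frame of scanner between -0.016 and 0.016 m and z of scanner in the frame of phone_label above 0.03 m and angle between the z axis of scanner and the z axis of phone_label, either way round below 0.3 rad and linear speed of scanner below 0.02 m/s and angular speed of scanner below 0.15 rad/s), for 1.2 s.
2. then the same with the carton's label, held still for 1.2 s (z of carton_label in the frame of scanner between -0.16 and -0.05 m and x of carton_label in the frame of scanner between -0.016 and 0.016 m and y of carton_label in the frame of scanner between -0.016 and 0.016 m and z of scanner in the frame of carton_label above 0.03 m and angle between the z axis of scanner and the z axis of carton_label, either way round below 0.3 rad and linear speed of scanner below 0.02 m/s and angular speed of scanner below 0.15 rad/s), for 1.2 s.
At the end, for the whole second after the job is handed in: The scanner stands upright (within 0.1 rad) on its foot on the mat, its axis within 40 mm of the mat's centre, at rest and let go (horizontal distance between scanner and mat below 0.04 m and angle between scanner's own z axis and vertical below 0.1 rad and height (world z) of scanner below 0.01 m and linear speed of scanner below 0.02 m/s); the robot touches nothing.
It fails at once if the bottle or the can is pushed more than 20 mm or tipped ((distance of bottle from where it was at the start of the episode above 0.02 m or angle between bottle's own z axis and vertical above 0.3 rad) or (distance of can from where it was at the start of the episode above 0.02 m or angle between can's own z axis and vertical above 0.3 rad)).
It fails at once if a label roll is pushed more than 20 mm or tipped ((distance of roll_tall from where it was at the start of the episode above 0.02 m or angle between roll_tall's own z axis and vertical above 0.3 rad) or (distance of roll_small from where it was at the start of the episode above 0.02 m or angle between roll_small's own z axis and vertical above 0.3 rad)).
It fails at once if the scanner touches the phones, their stand or the carton with more than 1 N (contact force between scanner and rack above 1 N or contact force between scanner and carton above 1 N or contact force between scanner and phone_flag above 1 N or contact force between scanner and phone_b above 1 N or contact force between scanner and phone_c above 1 N).
It fails at once if the scanner is dropped: out of the fingers with its window more than 30 mm above the table (height (world z) of scanner above 0.03 m and contact force between the fingers and scanner below 0.05 N).
It also fails if it takes over 59 s, if anything falls off the work surface, if the arm or the gripper's body presses on something with over 40 N, if the wrist force passes 120 N, or if a joint passes its speed limit or range.

## Working session

There is one attempt and no reset: what is moved stays moved. The work goes in short steps, each a Python script; the robot and the scene stay as the last script left them, time stands still between calls to the robot, and variables do not carry over. Pictures are saved under pics/ and viewed, about 8 in all and at most 12, crops included, and the job is handed in when it is done.

```bash
mkdir -p pics; ls
cat > h.py <<'E'
import numpy as np, cv2, json
from plant import bot
from scipy.spatial.transform import Rotation as R
def snap(n,f):
    im=bot.camera(n); cv2.imwrite(f'pics/{f}.png',im[:,:,::-1]); return im
E
python3 - <<'E'
from h import *
for n in ('scene','side','wrist'):
    snap(n,n+'0'); print(n,{k:np.round(np.array(v),4).tolist() for k,v in bot.get_calibration(n).items() if not isinstance(v,str)})
s=bot.read_state(); print(s)
E
```

```text
pics
scene {'fx': 509.3807, 'fy': 509.3807, 'cx': 315.216, 'cy': 238.6006, 'view': [[0.7105, 0.7035, 0.0177, -356.4837], [-0.5008, 0.4878, 0.7151, 159.1738], [0.4944, -0.5169, 0.6988, -1304.9761], [0.0, 0.0, 0.0, 1.0]]}
side {'fx': 526.9699, 'fy': 526.9699, 'cx': 315.633, 'cy': 236.2285, 'view': [[0.9997, -0.0219, 0.014, -499.547], [0.0046, 0.6799, 0.7333, -84.0825], [-0.0256, -0.733, 0.6797, -1160.7032], [0.0, 0.0, 0.0, 1.0]]}
wrist {'fx': 371.6483, 'fy': 371.6483, 'cx': 319.8042, 'cy': 234.0848, 'T_tool_cam': [[0.0001, 0.9654, 0.2608, 70.4936], [1.0, -0.0004, 0.001, 0.1458], [0.001, 0.2608, -0.9654, -158.8077], [0.0, 0.0, 0.0, 1.0]]}
{'t': 0.15, 'joint_pos': array([ 1.47510772e+00,  3.59201767e-01,  1.12733882e-02, -2.27147703e-04,
       -1.22412184e+00, -2.88093982e-01]), 'qvel': array([ 1.96723552e-03, -4.29008752e-03,  1.64519931e-03,  1.06569228e-03,
        1.19647775e-04, -6.78152807e-05]), 'tau': array([-7.02181223e-04, -5.83273137e+01,  2.93291026e+01,  7.00107560e+00,
        8.84949462e-03, -1.06455395e-04]), 'tcp_pos': array([252.64025334, 625.53507211, 225.85796094]), 'eef_rot': array([ 9.81637720e-01, -1.90753723e-01, -4.60781154e-05,  6.34305665e-04]), 'contact_force': array([ 0.13885938,  0.03891135, -0.3856124 ]), 'moment': array([ 0.01142298, -0.0079049 , -0.02669943]), 'width': 87.54919670058926}
```

View pics/scene0.png

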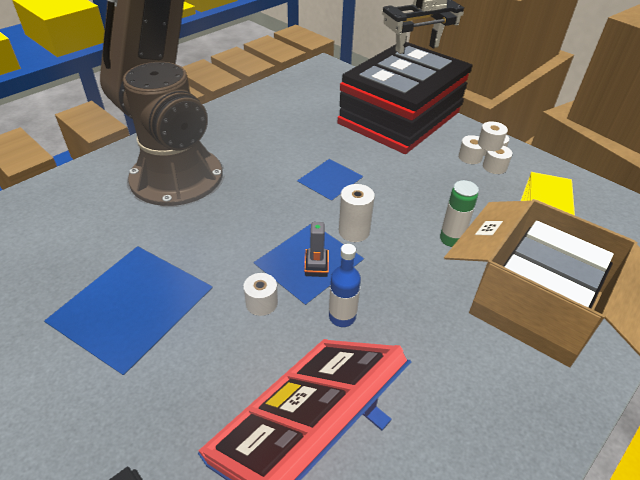

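View pics/side0.png

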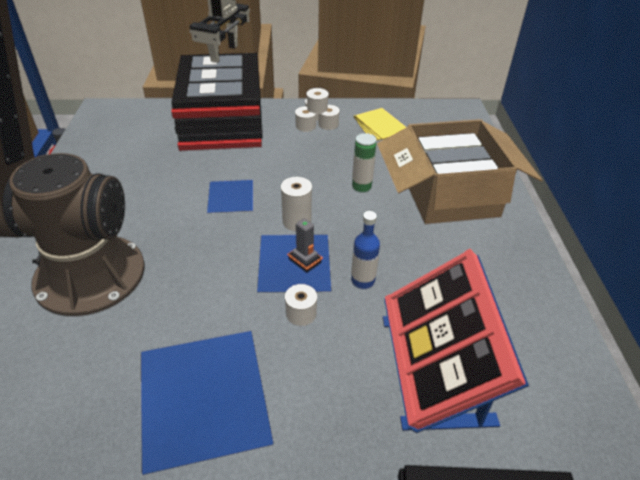

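Scene: the scanner is at about (316,262) on a mid-size mat. The flagged phone is the middle one, with its label at about (297,398) in scene and (441,331) in side. The carton label is at (489,228) and (403,157). Next I triangulate these.

```bash
cat >> h.py <<'E'
C={n:bot.get_calibration(n) for n in ('scene','side','wrist')}
def ray(n,uv,Twt=None):
    c=C[n]; a=(uv[0]-c['cx'])/c['fx']; b=(uv[1]-c['cy'])/c['fy']
    if n=='wrist':
        T=Twt@np.array(c['T_tool_cam']); r=np.hypot(a,b); k=np.sin(r)/r if r>1e-9 else 1
        d=np.array([a*k,-b*k,-np.cos(r)])
    else:
        T=np.linalg.inv(np.array(c['view'])); d=np.array([a,-b,-1])
    d=T[:3,:3]@d; return T[:3,3],d/np.linalg.norm(d)
def toz(r,z): return r[0]+r[1]*(z-r[0][2])/r[1][2]
def tri(rs):
    A=sum(np.eye(3)-np.outer(d,d) for o,d in rs); b=sum((np.eye(3)-np.outer(d,d))@o for o,d in rs)
    p=np.linalg.solve(A,b); return p,[round(float(np.linalg.norm(np.cross(p-o,d))),1) for o,d in rs]
def pose(s=None):
    s=s or bot.read_state(); T=np.eye(4); T[:3,:3]=R.from_quat(s['eef_rot']).as_matrix(); T[:3,3]=s['tcp_pos']; return T
def blob(im,seed,f,close=3,rad=60):
    """contour of the mask f(hsv) nearest to the seed"""
    m=f(cv2.cvtColor(im,cv2.COLOR_RGB2HSV).astype(int)).astype(np.uint8)*255
    w=np.zeros_like(m); cv2.circle(w,tuple(map(int,seed)),rad,255,-1); m&=w
    if close: m=cv2.morphologyEx(m,cv2.MORPH_CLOSE,np.ones((close,close),np.uint8))
    cs=[c for c in cv2.findContours(m,cv2.RETR_EXTERNAL,cv2.CHAIN_APPROX_NONE)[0] if cv2.contourArea(c)>15]
    return max(cs,key=lambda c:(cv2.pointPolygonTest(c,tuple(map(float,seed)),True)>-4, cv2.contourArea(c)))
def quad(c):
    h=cv2.convexHull(c)
    try: q=cv2.approxPolyN(h,4,ensure_convex=True).reshape(-1,2).astype(float)
    except Exception: q=cv2.boxPoints(cv2.minAreaRect(h))
    return q
def cen(c): m=cv2.moments(c); return np.array([m['m10'],m['m01']])/m['m00']
white=lambda h:(h[...,1]<70)&(h[...,2]>140)
blue=lambda h:(h[...,0]>100)&(h[...,0]<130)&(h[...,1]>150)&(h[...,2]>50)
orange=lambda h:(h[...,0]<18)&(h[...,1]>150)&(h[...,2]>110)
black=lambda h:(h[...,2]<80)&(h[...,1]<110)
E
python3 - <<'E'
from h import *
I={n:cv2.imread(f'pics/{n}0.png')[:,:,::-1].copy() for n in('scene','side')}
for nm,sd in (('phone',((297,398),(441,331))),('carton',((489,228),(403,157)))):
    Q=[];c=[]
    for n,s in zip(('scene','side'),sd):
        k=blob(I[n],s,white,5,28); q=quad(k); Q.append(q); c.append(cen(cv2.convexHull(k))); print(nm,n,q.round(1).tolist(),c[-1].round(1))
    p,e=tri([ray('scene',c[0]),ray('side',c[1])]); print('centre',p.round(1),e)
    best=None
    for rot in range(4):
      for fl in (1,-1):
        r=[tri([ray('scene',Q[0][i]),ray('side',np.roll(Q[1][::fl],rot,0)[i])]) for i in range(4)]
        err=sum(sum(x[1]) for x in r)
        if best is None or err<best[0]: best=(err,np.array([x[0] for x in r]))
    P=best[1]; print(best[0],P.round(1).tolist(),'mean',P.mean(0).round(1),'sides',np.linalg.norm(P-np.roll(P,-1,0),axis=1).round(1))
    nn=np.cross(P[2]-P[0],P[3]-P[1]); nn/=np.linalg.norm(nn); nn*=np.sign(nn[2]); print('n',nn.round(3),'tilt',np.degrees(np.arccos(nn[2])),'az',np.degrees(np.arctan2(nn[1],nn[0])))
    for i in range(4):
        d=P[(i+1)%4]-P[i]; print('edge az',np.degrees(np.arctan2(d[1],d[0])).round(1),'el',np.degrees(np.arcsin(d[2]/np.linalg.norm(d))).round(1))
k={n:blob(I[n],s,blue,0,90) for n,s in(('scene',(285,265)),('side',(275,275)))}
for n in k:
    h=quad(k[n]); P=np.array([toz(ray(n,u),4) for u in h]); print('mat',n,P.round(0)[:,:2].tolist(),P.mean(0).round(1),np.linalg.norm(P-np.roll(P,-1,0),axis=1).round(0))
for n,s in(('scene',(316,264)),('side',(305,258))):
    c=blob(I[n],s,orange,5,30); print('band',n,cv2.boundingRect(c), toz(ray(n,cen(cv2.convexHull(c))),10).round(1))
print('lamp',tri([ray('scene',(317,226)),ray('side',(304,224))]))
for nm,a,b,z in(('bottle',(348,251),(370,217),190),('can',(466,187),(366,140),150),('tall',(358,192),(297,187),110),('small',(261,282),(301,294),55)):
    print(nm,toz(ray('scene',a),z).round(0),toz(ray('side',b),z).round(0))
E
```

```text
phone scene [[317.0, 388.0], [293.0, 412.0], [279.0, 408.0], [303.0, 386.0]] [297.7 398.4]
phone side [[454.0, 338.0], [435.0, 347.0], [429.0, 323.0], [447.0, 314.0]] [441.2 330.7]
centre [ 710.3 -250.1  119.3] [0.6, 0.6]
5.0 [[723.3, -223.7, 132.2], [725.1, -273.5, 130.5], [696.9, -275.1, 106.6], [695.9, -224.9, 107.1]] mean [ 710.3 -249.3  119.1] sides [49.9 37.1 50.2 37.2]
n [-0.66  -0.035  0.75 ] tilt 41.37016841181329 az -176.97831557603587
edge az -87.9 el -1.9
edge az -176.8 el -40.3
edge az 91.1 el 0.6
edge az 2.5 el 42.5
carton scene [[502.0, 221.0], [493.0, 234.0], [474.0, 234.0], [485.0, 221.0]] [488.4 227.5]
carton side [[413.0, 160.0], [398.0, 167.0], [393.0, 154.0], [407.0, 147.0]] [402.9 157.1]
centre [715.9 261.  130.8] [0.1, 0.1]
9.6 [[728.4, 285.7, 142.1], [735.7, 240.0, 138.7], [701.8, 236.4, 119.4], [696.4, 285.9, 121.3]] mean [715.6 262.  130.4] sides [46.4 39.2 49.8 38.2]
n [-0.512 -0.116  0.851] tilt 31.663217917666316 az -167.27812605124245
edge az -80.9 el -4.2
edge az -174.0 el -29.5
edge az 96.2 el 2.1
edge az -0.4 el 33.0
mat scene [[649.0, 122.0], [525.0, -56.0], [369.0, -56.0], [369.0, 120.0]] [478.   32.8   4. ] [216. 156. 176. 280.]
mat side [[527.0, 117.0], [529.0, -51.0], [375.0, -55.0], [375.0, 118.0]] [451.5  31.9   4. ] [168. 154. 173. 152.]
band scene (313, 252, 7, 8) [454.2  50.9  10. ]
band side (289, 255, 32, 14) [476.4  28.5  10. ]
lamp (array([473.63716879,  29.77926361, 121.29066434]), [1.6, 1.6])
bottle [603. -29. 190.] [602. -30. 190.]
can [625. 315. 150.] [629. 307. 150.]
tall [450. 181. 110.] [459. 170. 110.]
small [ 459. -107.   55.] [ 467. -109.   55.]
```

Run:
```python
from h import *
p=bot.read_state()['tcp_pos']; bot.line_to([p[0],p[1],330],velocity=200)
def down(yaw): return (R.from_euler('z',yaw)*R.from_euler('x',np.pi)).as_quat()
for yaw in (0,np.pi): print(bot.solve_ik([470,30,330],down(yaw)))
bot.move_ptp([470,30,330],down(0)); bot.pause(.3)
T1=pose(); a=snap('wrist','w1')
bot.line_to([410,30,330],velocity=150); bot.pause(.3)
T2=pose(); b=snap('wrist','w2'); np.savez('T12',T1=T1,T2=T2); print(T1.round(3).tolist(),bot.read_state()['t'])
cv2.imwrite('pics/w12.png',cv2.resize(np.hstack([a,b])[:,:,::-1],(800,300),interpolation=cv2.INTER_AREA))
```

```text
[ 4.83191262e-01 -4.03619447e-02 -2.39846818e-01  4.44089210e-16
 -1.37131145e+00  1.08760507e+00]
[ 4.83191262e-01 -4.03619447e-02 -2.39846818e-01 -4.44089210e-16
 -1.37131145e+00 -2.05398759e+00]
[[1.0, 0.0, -0.0, 470.076], [0.0, -1.0, -0.0, 30.288], [-0.0, 0.0, -1.0, 329.927], [0.0, 0.0, 0.0, 1.0]] 4.3333
```

View pics/w12.png

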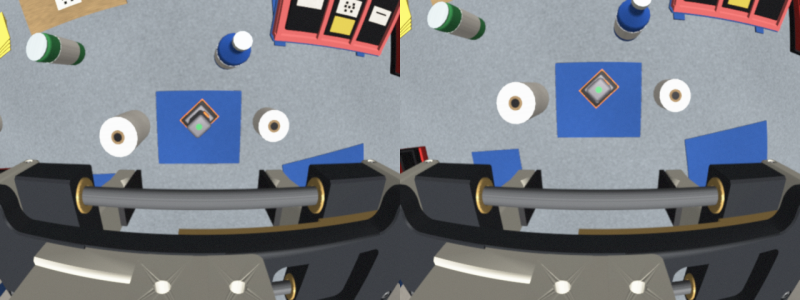

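The wrist views show the scanner turned about 45° on the mat, at roughly (318,187) in w1 and (318,144) in w2, with the tall roll on one side and the small roll on the other.

Run:
```python
from h import *
Z=np.load('T12.npz')
green=lambda h:(h[...,0]>45)&(h[...,0]<85)&(h[...,1]>60)&(h[...,2]>90)
dark=lambda h:~((h[...,0]>100)&(h[...,0]<130)&(h[...,1]>130))
L=[];M=[];Fq=[]
for n,s,l in(('1',(318,187),(316,203)),('2',(318,144),(318,144))):
    im=cv2.imread(f'pics/w{n}.png')[:,:,::-1].copy(); T=Z['T'+n]
    c=blob(im,l,green,3,15); L.append(ray('wrist',cen(c),T)); print('lamp px',cen(c).round(1))
    m=cv2.inRange(cv2.cvtColor(im,cv2.COLOR_RGB2HSV),(0,130,100),(18,255,255)); w=np.zeros_like(m); cv2.circle(w,s,45,255,-1); pts=cv2.findNonZero(m&w)
    h=cv2.convexHull(pts); q=cv2.boxPoints(cv2.minAreaRect(h)); print('band px',q.round(0).tolist())
    for z in (10,20):
        P=np.array([toz(ray('wrist',u,T),z+4) for u in h.reshape(-1,2).astype(float)])[:,:2].astype(np.float32); r=cv2.minAreaRect(P); bx=cv2.boxPoints(r)
        d=[bx[1]-bx[0],bx[2]-bx[1]]; d=max(d,key=np.linalg.norm); print(' foot z',z,np.round(r[0],1),np.round(r[1],1),'long az',np.degrees(np.arctan2(d[1],d[0])).round(1))
    k=cv2.convexHull(blob(im,(s[0]-50,s[1]+30),blue,0,110)); P=np.array([toz(ray('wrist',u,T),4) for u in k.reshape(-1,2).astype(float)])[:,:2].astype(np.float32); print(' mat',cv2.minAreaRect(P)); M.append([ray('wrist',u,T) for u in quad(k)])
print('lamp',tri(L))
best=min(([tri([M[0][i],M[1][(i*f+r)%4]]) for i in range(4)] for r in range(4) for f in(1,-1)),key=lambda x:sum(sum(e[1]) for e in x)); print('mat corners',np.array([x[0] for x in best]).round(1).tolist(),[x[1] for x in best])
im=cv2.imread('pics/w2.png'); cv2.imwrite('pics/w2c.png',cv2.resize(im[94:194,268:368],(600,600),interpolation=cv2.INTER_CUBIC))
```

```text
lamp px [318.1 202.6]
band px [[288.0, 192.0], [323.0, 158.0], [350.0, 186.0], [314.0, 219.0]]
 foot z 10 [472.8  31.9] [49.4 63.1] long az -46.4
 foot z 20 [474.2  31.8] [48.4 61.8] long az -46.4
 mat ((450.4845886230469, 36.860145568847656), (156.06890869140625, 169.60137939453125), 0.18577730655670166)
lamp px [317.5 143.2]
band px [[287.0, 145.0], [323.0, 110.0], [349.0, 139.0], [313.0, 173.0]]
 foot z 10 [473.7  32.3] [49.3 63.5] long az -46.4
 foot z 20 [473.9  32.2] [48.2 62.2] long az -46.4
 mat ((450.2513732910156, 37.63066101074219), (168.51084899902344, 155.94862365722656), 89.94947814941406)
lamp (array([473.72195916,  32.0791614 , 119.62837797]), [0.1, 0.1])
mat corners [[528.5, -38.1, 8.8], [372.2, -53.8, 3.4], [372.7, 121.5, 5.6], [529.1, 120.7, 12.7]] [[0.0, 0.0], [1.2, 1.2], [0.3, 0.3], [0.6, 0.6]]
```

View pics/w2c.png

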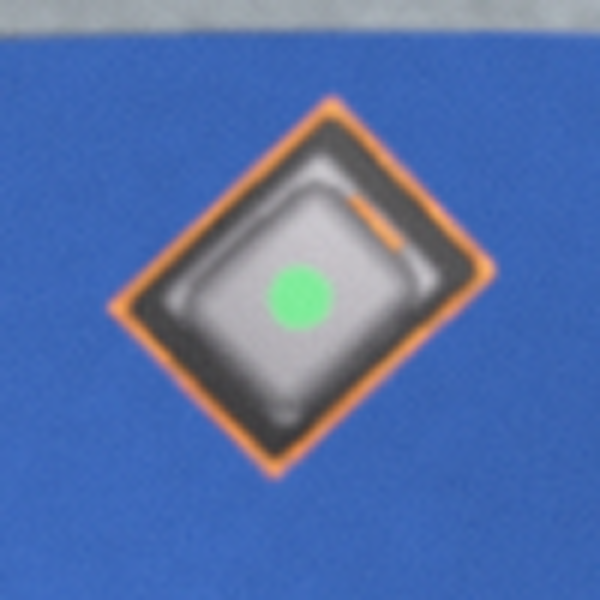

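Two wrist views agree: the scanner axis is at (473.7, 32), its x points to -46.4°, its top is at z = 119.6, and the mat centre is about (450.6, 34). Next: check IK, grasp, lift and take a check picture from the pre-scan pose.

```bash
cat >> h.py <<'E'
def down(yaw): return (R.from_euler('z',yaw)*R.from_euler('x',np.pi)).as_quat()
LAB={'phone':(np.array([710.3,-249.7,117.5]),np.radians(42),np.radians(2.2)),'carton':(np.array([715.8,261.5,129]),np.radians(30),np.radians(6))}
def frame(k):
    c,t,a=LAB[k]; x=np.array([np.cos(t)*np.cos(a),np.cos(t)*np.sin(a),np.sin(t)]); n=np.array([-np.sin(t)*np.cos(a),-np.sin(t)*np.sin(a),np.cos(t)])
    return c,x,n,R.from_matrix(np.column_stack([x,np.cross(-n,x),-n])).as_quat()
YAW=np.radians(-46.4)
E
python3 - <<'E'
from h import *
for k in LAB:
    c,x,n,q=frame(k)
    for d,b in((165,0),(225,60)):
        p=c+n*d-x*b; print(k,p.round(0),bot.solve_ik(p,q))
print(bot.solve_ik([473.7,32,330],down(YAW)))
bot.move_ptp([473.7,32,200],down(YAW))
bot.line_to([473.7,32,69],velocity=100); bot.pause(.2); s=bot.read_state(); print(s['tcp_pos'],s['contact_force'])
bot.move_gripper(10,force=35); s=bot.read_state(); print('width',s['width'],s['tcp_pos'])
if 22<s['width']<36:
    bot.line_to([473.7,32,340],velocity=150)
s=bot.read_state(); print(s['width'],s['tcp_pos'],s['t'])
E
```

```text
phone [ 600. -254.  240.] [-0.24200136  0.03449723 -0.42158869 -0.44934432 -0.44039919  2.19297623]
phone [ 515. -257.  245.] [-0.33082493 -0.08579539 -0.50000652 -0.51254589 -0.51487052  2.30623211]
carton [634. 253. 272.] [ 0.79580501  0.07501091 -0.59429604  0.62669099 -0.57448262  0.4030299 ]
carton [552. 244. 294.] [ 0.92473273 -0.07334929 -0.69194171  0.6240257  -0.67597708  0.31088125]
[ 0.48331096 -0.03335232 -0.23317917  0.         -1.37096948  0.2776526 ]
[473.9605525   32.1215409   69.42282066] [-0.55344157 -0.21546366  0.20081901]
width 27.759250559991084 [473.66899862  31.99517058  68.97269052]
27.90621683356874 [473.41341878  31.9351166  339.25864262] 9.65
```

Run:
```python
from h import *
c,x,n,q=frame('phone')
p=c+n*225-x*60
bot.move_ptp(p+[0,0,70],q); bot.line_to(p,velocity=150); bot.pause(.3)
T=pose(); snap('wrist','wp'); np.save('Tp',T); s=bot.read_state(); print(s['tcp_pos'],p,s['width'],s['t'])
```

```text
[ 515.45593753 -257.21417112  245.29228707] [ 515.3007608  -257.19111514  244.55974935] 27.884513932205646 12.2583
```

View pics/wp.png

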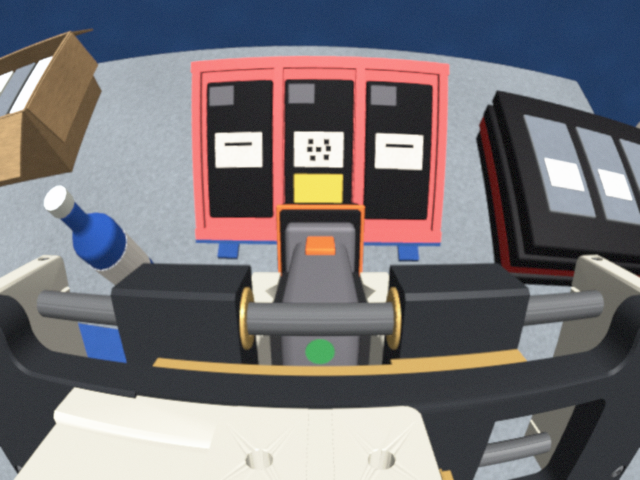

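The wrist view is square to the tray. The flagged label is centred near (318,150), above the yellow sticker, and the scanner sits straight in the fingers. I refine the label position and scan.

Run:
```python
from h import *
im=cv2.imread('pics/wp.png')[:,:,::-1].copy(); T=np.load('Tp.npy')
k=cv2.convexHull(blob(im,(318,150),white,7,40)); u=cen(k); r=ray('wrist',u,T); print(u,quad(k).tolist())
rs=[ray('scene',(297.7,398.4)),ray('side',(441.2,330.7)),r]; P,e=tri(rs); print('3-view',P.round(1),e)
c,x,n,q=frame('phone')
pl=r[0]+r[1]*((c-r[0])@n)/(r[1]@n); print('wrist on plane minus stereo: up-slope %.1f, across %.1f'%((pl-c)@x,(pl-c)@np.cross(n,x)))
Q=np.array([(lambda y:y[0]+y[1]*((c-y[0])@n)/(y[1]@n))(ray('wrist',v,T)) for v in quad(k)]); Q=np.column_stack([(Q-c)@x,(Q-c)@np.cross(n,x)]); print('corners in label plane',Q.round(1).tolist())
m=(P+pl)/2; print('target',m.round(1))
if np.linalg.norm(m-c)<15:
    tp=m+n*165
    bot.line_to(tp,velocity=80,ori=q); bot.pause(2.3); s=bot.read_state(); print(s['tcp_pos'],tp,s['width'],s['t'])
    bot.line_to(tp+n*60-x*60+[0,0,30],velocity=120); print(bot.read_state()['t'])
```

```text
[318.44878472 148.87673611] [[343.0, 131.0], [343.0, 167.0], [294.0, 166.0], [294.0, 131.0]]
3-view [ 709.9 -248.8  117. ] [0.8, 1.3, 0.7]
wrist on plane minus stereo: up-slope -1.2, across 1.3
corners in label plane [[17.4, -23.8], [-19.9, -24.0], [-18.9, 26.6], [17.4, 26.3]]
target [ 709.6 -248.6  116.8]
[ 599.24181041 -252.82922167  239.42027555] [ 599.26920518 -252.83143701  239.46272578] 27.73288019044044 15.7583
16.6667
```

Phone scan held. On to the carton pre-scan pose, going high over the bottle.

Run:
```python
from h import *
c,x,n,q=frame('carton')
p0=bot.read_state()['tcp_pos']; bot.line_to([p0[0]-10,p0[1],360],velocity=200)
p=c+n*225-x*60
bot.move_ptp(p+[0,0,60],q); bot.line_to(p,velocity=150); bot.pause(.3)
T=pose(); snap('wrist','wc'); np.save('Tc',T); s=bot.read_state(); print(s['tcp_pos'],p,s['width'],s['t'])
```

```text
[552.3622381  244.58184702 294.54456577] [552.23941321 244.30908961 293.85571585] 28.044227793670075 19.975
```

View pics/wc.png

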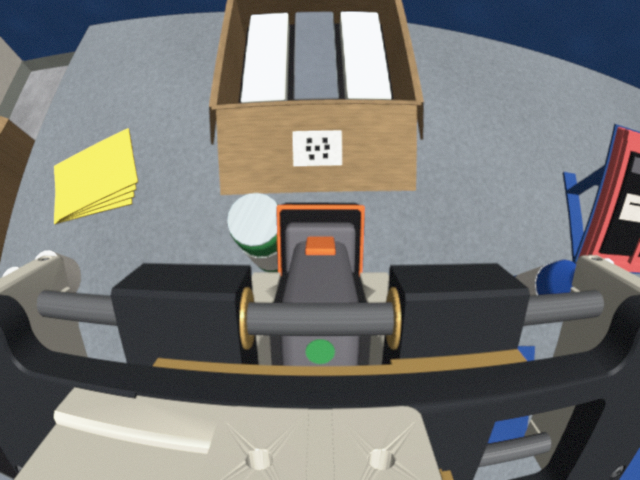

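The carton label is at about (317,148), with the flap square to the view and the can clear below. I refine the same way and scan.

Run:
```python
from h import *
im=cv2.imread('pics/wc.png')[:,:,::-1].copy(); T=np.load('Tc.npy')
k=cv2.convexHull(blob(im,(317,148),white,7,40)); u=cen(k); r=ray('wrist',u,T); print(u,quad(k).tolist())
P,e=tri([ray('scene',(488.4,227.5)),ray('side',(402.9,157.1)),r]); print('3-view',P.round(1),e)
c,x,n,q=frame('carton'); f=lambda y:y[0]+y[1]*((c-y[0])@n)/(y[1]@n)
pl=f(r); print('wrist minus stereo',(pl-c)@x,(pl-c)@np.cross(n,x))
Q=np.array([f(ray('wrist',v,T)) for v in quad(k)]); print('corners',np.column_stack([(Q-c)@x,(Q-c)@np.cross(n,x)]).round(1).tolist())
m=(P+pl)/2; print('target',m.round(1))
if np.linalg.norm(m-c)<15:
    tp=m+n*165
    bot.line_to(tp,velocity=80,ori=q); bot.pause(2.3); s=bot.read_state(); print(s['tcp_pos'],tp,s['width'],s['t'])
    bot.line_to(tp+n*60-x*60+[0,0,40],velocity=120)
    p=bot.read_state()['tcp_pos']; bot.line_to([p[0]-20,p[1],365],velocity=150)
    bot.move_ptp([450.5,33.5,330],down(YAW)); bot.pause(.2)
    T=pose(); snap('wrist','wm'); s=bot.read_state(); print(s['tcp_pos'],s['width'],s['t'])
```

```text
[316.93325824 147.86876936] [[342.0, 130.0], [342.0, 165.0], [292.0, 167.0], [292.0, 130.0]]
3-view [715.6 264.5 128.2] [0.9, 1.1, 0.5]
wrist minus stereo -0.5061123819787576 3.423315749678155
corners [[18.1, -22.2], [-18.2, -22.4], [-20.2, 29.2], [18.2, 28.9]]
target [715.3 264.7 128.5]
[633.24130121 256.0401634  271.37205335] [633.25948165 256.0325763  271.37522518] 27.826985701461943 23.4833
[450.40810303  34.17820376 329.86563927] 27.821231950246045 26.05
```

View pics/wm.png

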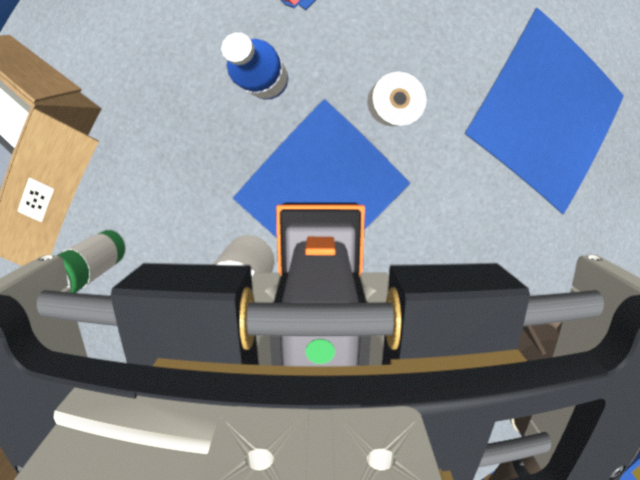

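The scanner has not shifted in the fingers: the band is at the same pixels in all three views. The mat is below and clear. Place gently, release, retreat and look.

Run:
```python
from h import *
bot.line_to([450.5,33.5,85],velocity=120); bot.pause(.3); f0=bot.read_state()['contact_force'][2]
z=72.
while True:
    bot.line_to([450.5,33.5,z],velocity=15); bot.pause(.15); s=bot.read_state(); df=s['contact_force'][2]-f0
    print(z,round(float(s['tcp_pos'][2]),2),round(float(df),2))
    if df>2 or z<=67: break
    z-=.7
bot.move_gripper(60); bot.pause(.2)
bot.line_to([450.5,33.5,330],velocity=150); bot.line_to([390,33.5,330],velocity=150); bot.pause(.3)
T=pose(); im=snap('wrist','wf'); s=bot.read_state(); print(s['t'],s['width'])
g=lambda h:(h[...,0]>45)&(h[...,0]<85)&(h[...,1]>60)&(h[...,2]>90)
try:
    print('lamp at z119:',toz(ray('wrist',cen(blob(im,(318,145),g,3,50)),T),119).round(1))
except Exception as e: print(e)
m=cv2.inRange(cv2.cvtColor(im,cv2.COLOR_RGB2HSV),(0,130,100),(18,255,255)); w=np.zeros_like(m); cv2.circle(w,(318,145),70,255,-1)
P=np.array([toz(ray('wrist',u,T),14) for u in cv2.convexHull(cv2.findNonZero(m&w)).reshape(-1,2).astype(float)])[:,:2].astype(np.float32); print('foot',cv2.minAreaRect(P))
```

```text
72.0 72.1 0.43
71.3 71.32 0.01
70.6 70.59 0.14
69.89999999999999 69.89 -0.26
69.19999999999999 69.19 0.12
68.49999999999999 68.93 6.72
35.4583 59.89965804639684
lamp at z119: [450.7  33.3 119. ]
foot ((451.1062927246094, 34.41389083862305), (48.54282760620117, 62.15771484375), 43.266845703125)
```

View pics/wf.png

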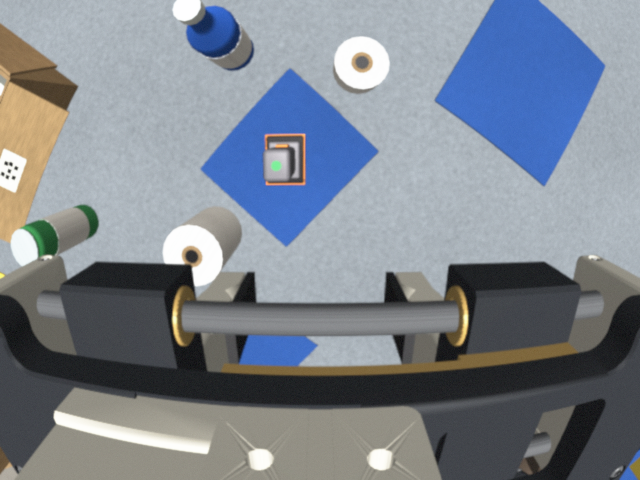

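The scanner stands upright in the middle of the mat (foot at about (285,160)) with the gripper clear, and the bottle, can and rolls are all standing. Handing in.

```bash
python3 -c "
from plant import bot
print(bot.close_job())"
```

```text
the job is handed in; nothing more can be done
None
```

Both labels were scanned in order (the flagged phone, then the carton flap), and the scanner is back upright in the middle of its blue mat. The job was handed in at about 35.5 s of the 59 s; no verdict is reported.

- **Scans:** I aimed from about 100 mm, square to each label, and held still for 2.3 s each time. The TCP was within about 0.1 mm of its target when read at the end of each hold. The label positions came from three camera views that agreed within about 1.3 mm. On the carton label the wrist view differed from the two fixed cameras by 3.4 mm sideways, so I aimed closer to the wrist value, well inside the 16 mm tolerance.
- **Placing:** the scanner touched down at about 7 N. Afterwards its lamp measured (450.7, 33.3) and its foot (451.1, 34.4), against a mat centre of about (450.6, 34). The lamp sits over the foot, so it stands upright.
- **Surroundings:** in the last picture the bottle, can and rolls are all standing. I did not measure their displacement separately, but no move brought the arm or the scanner near them.
- **Disagreements:** the two fixed cameras read label heights about 4 mm above the stated values. I aimed 1.5–2 mm above the stated heights, which is inside the tolerance. Mat corner detection was partly disturbed where the scanner and rolls hid the edges, so the mat centre is good to a few mm.

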